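# Trip-test the breaker, re-arm it and hold the test dial on step three

### The job

Trip-test the breaker on the test board: press its test button so that its lever drops, then lift the lever back up until it latches and stays up by itself. Then turn the spring-return dial on the selector next to it clockwise, past the first two clicks, to the third, and finish still holding it there with the gripper, because it springs back when let go. Do not disturb the loose parts lying round the board.

Things in the scene. Friction and masses are not known exactly. Their poses are not given: they have to be found in the camera images.
- board: plywood test board with an aluminium mounting rail, 160 x 360 x 15 mm, fixed on the bench at a varying place and yaw. Origin: centre of its underside; x away from the robot, y (long side) to the left, z up. Breaker and selector stand on it side by side, their origins 85 mm left and right of its centre (either way round) and 15 mm up, with its yaw.
- breaker: grey breaker housing fixed to the board, carrying button and lever: 75 mm (x, from -30 to +45) x 110 mm (y) x 65 mm high, with a 30 mm high terminal shoulder reaching to x = -45. Origin: centre of the foot; axes as the board's.
- button_top (a point): centre of the top face of the round black test button (24 mm across) on top of the breaker, at x = +15, y = -30 mm on it, standing 13 mm above its top in a flat steel ring 4 mm high.
- test_button (a joint): travel of the test button in m: 0 out, 0.007 fully down (about 2 N at first, 5 N at the bottom, springs back). The lever is released at about 0.004. It also dips by itself as the lever is latched.
- lever_knob (a point): centre of the black cylindrical knob, 24 mm long along the breaker's y and 16 mm across, at the free end of the breaker's lever (a 9 mm steel rod). Lever plane at y = +30 mm on the breaker. The point turns with the lever.
- lever_hinge (a point): hinge of the lever, its axis along the breaker's y; 58 mm above the breaker's foot. The knob centre is 65 mm from it.
- trip_lever (a joint): lever angle in rad. About 0: up, leaning 25 degrees from vertical towards the robot (-x of the breaker); grows as it drops to 0.87 (75 degrees from vertical, knob in front of the housing). To latch, bring it to 0 or just past (stop at -0.15); let go, it then stays at about 0.03. A spring (0.05 N m, some 0.15 more just before latching) pulls it down; let go too early it drops again.
- selector: grey selector housing fixed to the board, 100 x 100 x 50 mm with a 30 mm high terminal shoulder in front (to x = -62), carrying the dial. Origin: centre of the foot; axes as the board's. Four raised light marks on its top beyond the dial show rest, first, second and third position, 20 degrees apart, the third the largest.
- dial_grip (a point): point on the dial's vertical axis at the height to grip it, 20 mm above the dial's skirt (a disc 68 mm across): the black bar on the skirt is 54 mm long (x of this point), 14 mm thick (y) and rises 11 mm above this point. The point turns with the dial: at rest its x points 30 degrees anticlockwise of the selector's x, at the third click 30 degrees clockwise of it.
- dial (a joint): dial angle in rad, 0 at rest, growing clockwise seen from above. Clicks at 0.35, 0.70 and 1.05 (20, 40, 60 degrees); it turns on to a stop at 1.40. The return spring (0.03 N m at rest, 0.08 at the third click) brings it back to 0 from anywhere; the clicks do not hold it.
- capacitor: loose bystander: aluminium can capacitor, 35 mm across, 73 mm high, beyond the left end of the board. Origin: centre of the foot.
- terminal_short: loose bystander: four-way terminal strip, 26 x 56 x 23 mm, beyond the right end of the board. Origin: centre of the underside.
- relay_a: loose bystander: plug-in relay with a pale cover on a black base, 55 x 45 x 60 mm, behind the board. Origin: centre of the underside.

How it is judged:
By the outcome, as a careful person would: the job done as asked, in the order asked, and still so for the second after the job is handed in, while the arm keeps its last pose, push and grip.
It also fails if it takes over 58 s, if anything falls off the work surface, if the arm or the gripper's body presses on something with over 40 N, if the wrist force passes 120 N, or if a joint passes its speed limit or range.

### The arm

A 6-joint arm with a two-finger parallel gripper is mounted at the origin on a cart in front of the work surface, level with it; the furniture and walls round the work are solid. World frame = base frame: x ahead of the robot, y to its left, z up, the work surface at z = 0. Lengths are in m, angles in rad, forces in N, time in s.
With the tool pointing down it reaches from about 0.35 to 0.975 m from the base axis. Payload 4.9 kg.
Tool frame: the origin (TCP) lies at the very end of the fingers, on their centre line; the grasp point (between the pads) lies manip.grip_point_offset behind it (manip.grip_point_offset is the distance from the TCP to the grasp point, in m); z points along the fingers, y is the line along which they close (so a half turn about z gives the same grasp; the last joint's range is limited). The gripper opens to 85 mm and grips with 20 to 120 N. Pads are 22 mm wide; open, the fingers measure 114 mm over their backs; the gripper's body (76 mm by 85 mm) begins 54 mm behind the grasp point. The pads swing forward as they close: fully open they stand 13 mm farther back than shut.
Start: joints at [1.073, 0.053, 1.613, -0, 1.476, -0.119], TCP at [0.231, 0.581, 0.231] pointing down, gripper open.
Joint ranges: [-3.01, 3.01], [-1.01, 2.22], [0.06, 2.58], [-1.02, 4.17], [0.09, 2.62], [-3.14, 3.14]. Speed limits (rad/s): [2.57, 2.57, 3.14, 3.14, 3.14, 3.14].

### API

Orientations are given as a unit quaternion [w, x, y, z].
In Python, from plant import manip gives the robot as it stands.
- The arm moves only by the shell command python3 -m crank 'ROWS' [OPENING]. ROWS is JSON, a list of rows, each an object of numbers: "x", "y", "z": the shift along the tool's x, y, z in cm; "turn": the turn about the tool's z in rad. In form: [{"x": .., "y": .., "z": .., "turn": ..}, ...]. A call has 1 to 5 rows; each row shifts and turns the commanded pose from where the row before left it, along the tool's axes as they then stand; what a row does not reach is not made up. A row lasts 1/10 s, in which the tool goes at most 50 mm and 8.59 degrees, less where a joint would pass 70% of its speed; a pose out of reach is approached as far as the arm can. A call with a gripper value outside its range is refused whole. OPENING is the opening in per cent of the stroke, from 0 (shut) to 100 (fully open), set as the call begins (- or left out, the last holds). The fingers move at their own pace and stop on an object; the grip force is fixed at half the most. Time passes only in rows, so rows that do not move let the fingers close. It gives the time, the measured TCP pose, the force, the opening and the grip force at its end, in the units of the state.
- manip.state(): the state, without advancing time (a new reading comes with each control period).
- manip.grab_frame(name): name is "scene" or "top"; returns (picture, depth): 384x512x3 uint8, red, green, blue; 384x512 float32, m along the optical axis (not along the pixel's ray), 0 where there is no reading.
- manip.camera_model(name): a dict with "mtx" (3x3 intrinsics, pixels), "world_to_cam" (4x4, takes a point from world to camera coordinates). Camera axes: x right, y down, z forward; pixel columns grow to the right and rows downward; lengths in m; the calibration is good to about 2 mm. A picture is of the moment at which its call begins. camera_model takes no time and is no camera call.
- manip.job_done(): hands the job in; it is judged then, once.
The state is a dict: "time": time; "joint_pos": joint angles; "joint_vel": joint speeds; "joint_efforts": joint torques, N m; "tool_pos": TCP position; "tool_rot": TCP orientation; "contact_force": force on the tool from outside, world axes, zero at the start; "ft_torque": the same for the moment, N m; "gripper_width": opening from 0.0 (shut) to 1.0 (fully open); "grasp_force": force on a finger pad.
Only numpy, scipy, OpenCV 4.12 (cv2) and the standard library are available. Lean on these libraries where they do the work, as an engineer would, in place of code of your own. Each camera call takes 0.05 s, during which the arm holds its last target. There are 200 camera calls.

## Working session

There is one attempt and no reset: what is moved stays moved. The work goes in short steps, Python scripts to look and compute and a shell command to move; the robot and the scene stay as the last step left them, time stands still between calls to the robot, and variables do not carry over. Pictures are saved under pics/ and viewed, at most 10 in all, crops included, and the job is handed in when it is done.

```bash
mkdir -p pics; ls
cat > h.py <<'E'
import numpy as np, cv2
from plant import manip
def grab(n):
    im,d=manip.grab_frame(n); return im,d
def cloud(n,d):
    c=manip.camera_model(n); K=np.array(c["mtx"]); T=np.linalg.inv(np.array(c["world_to_cam"]))
    v,u=np.indices(d.shape); P=np.stack([(u-K[0,2])/K[0,0]*d,(v-K[1,2])/K[1,1]*d,d],-1)
    return P@T[:3,:3].T+T[:3,3]
def proj(n,p):
    c=manip.camera_model(n); q=np.array(c["world_to_cam"])@np.r_[p,1]; q=np.array(c["mtx"])@q[:3]; return q[:2]/q[2]
E
python3 - <<'E'
from h import *
for n in ("scene","top"):
    im,d=grab(n); np.savez("pics/%s0.npz"%n,im=im,d=d); 
    cv2.imwrite("pics/%s0.png"%n,cv2.resize(im[...,::-1],(800,600),interpolation=cv2.INTER_CUBIC))
    c=manip.camera_model(n); print(n,np.linalg.inv(c["world_to_cam"])[:3].round(3),c["mtx"][0][0], (d>0).mean())
print(manip.state(), manip.grip_point_offset)
E
```

```text
pics
scene [[ 0.689 -0.424  0.588 -0.124]
 [-0.725 -0.413  0.552 -0.611]
 [ 0.008 -0.806 -0.592  0.863]] 458.56744751131873 0.9961395263671875
top [[ 0.005 -0.992  0.126  0.463]
 [-1.    -0.006 -0.01   0.092]
 [ 0.011 -0.126 -0.992  1.358]] 402.6621321893954 0.9958394368489584
{'time': 0.1, 'joint_pos': array([ 1.07299237e+00,  5.33125961e-02,  1.61416711e+00, -1.34606904e-05,
        1.47600841e+00, -1.19004062e-01]), 'joint_vel': array([-0.00141401, -0.00038747, -0.00194143,  0.00213515,  0.00100039,
       -0.00016043]), 'joint_efforts': array([-3.69344934e-04, -3.94901490e+01, -3.71363461e+01, -1.87526775e-04,
        3.92199247e-03,  1.91570314e-05]), 'tool_pos': array([0.23085953, 0.58018588, 0.23016625]), 'tool_rot': array([-2.81289470e-04,  1.88268891e-01,  9.82117063e-01, -9.05050566e-04]), 'contact_force': array([ 1.03998828, -0.31606359, -0.12303818]), 'ft_torque': array([-0.06508229, -0.00051457, -0.00445254]), 'grasp_force': 0.0, 'gripper_width': 1.0025641357588873} 0.0187
```

View pics/scene0.png

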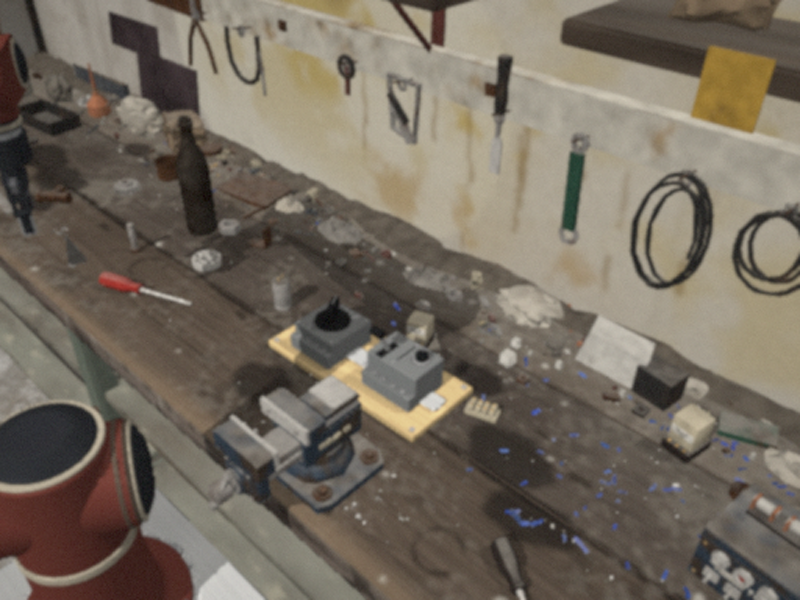

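View pics/top0.png

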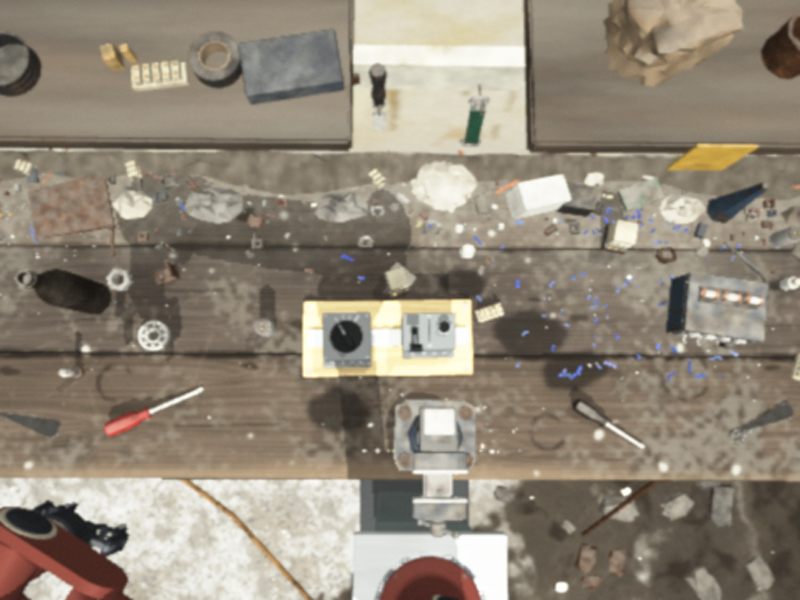

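The scene view shows the selector with its black dial at about (333,318), and the breaker on its right with the button at (423,355). The vise stands in front of the breaker. In the top view the board spans (303,300)–(472,377), with the dial at (346,335), the button at (444,325), and the lever at (415,338). Next I'll measure from depth.

```bash
cat > m.py <<'E'
from h import *
for n in ("top","scene"):
    z=np.load("pics/%s0.npz"%n); im,d=z["im"],z["d"]; P=cloud(n,d)
    hsv=cv2.cvtColor(im,cv2.COLOR_RGB2HSV)
    R=(P[...,0]>.35)&(P[...,0]<.8)&(P[...,1]>-.15)&(P[...,1]<.4)
    Z=P[...,2]
    print(n,"bench z",np.median(Z[(P[...,0]>.4)&(P[...,0]<.75)&(abs(P[...,1]-.45)<.1)]))
    w=((hsv[...,0]>12)&(hsv[...,0]<32)&(hsv[...,1]>70)&(hsv[...,2]>150)&R&(abs(Z-.015)<.02)).astype(np.uint8)
    k,l,s,c=cv2.connectedComponentsWithStats(cv2.morphologyEx(w,cv2.MORPH_CLOSE,np.ones((9,9))))
    i=1+s[1:,4].argmax(); pts=P[(l==i)&(w>0)]
    print(" ply",len(pts),pts[:,2].mean(),cv2.minAreaRect(pts[:,:2].astype(np.float32)*1000))
    for nm,lo,hi in (("sel/brk tops",.055,.09),("high",.088,.16)):
        m=(R&(Z>lo)&(Z<hi)&(P[...,0]>.5)).astype(np.uint8)
        k,l,s,c=cv2.connectedComponentsWithStats(m)
        for i in range(1,k):
            if s[i,4]>8:
                p=P[l==i]; r=cv2.minAreaRect(p[:,:2].astype(np.float32)*1000)
                print(" ",nm,s[i,:4]*800//512,s[i,4],"med",np.median(p,0).round(4),"zmax",p[:,2].max().round(3),[np.round(q,1) for q in r])
    if n=="top":
        cv2.imwrite("pics/top_crop.png",cv2.resize(im[185:245,190:310,::-1],(800,400),interpolation=cv2.INTER_CUBIC))
E
python3 m.py
```

```text
top bench z -0.0006331543284883168
 ply 1018 0.010970402565827833 ((562.4999389648438, 91.42318725585938), (178.27210998535156, 370.6156311035156), 0.9484217166900635)
  sel/brk tops [385 267  23  23] 147 med [0.676  0.0718 0.0594] zmax 0.065 [array([677.3,  72.8]), array([42.2, 40.3]), np.float64(19.5)]
  sel/brk tops [321 312  48  48] 880 med [0.5537 0.1767 0.0659] zmax 0.084 [array([554.4, 177.6]), array([97.1, 97.2]), np.float64(0.5)]
  sel/brk tops [401 312  54  37] 752 med [0.5664 0.0079 0.0796] zmax 0.09 [array([565.7,   7.5]), array([ 74.7, 109.4]), np.float64(0.5)]
  sel/brk tops [254 318  17  17] 93 med [0.5727 0.3484 0.0651] zmax 0.072 [array([572.8, 348.4]), array([32.1, 30.8]), np.float64(2.8)]
  high [437 320  14  12] 42 med [ 0.5738 -0.0229  0.0919] zmax 0.097 [array([573.9, -22.9]), array([20., 25.]), np.float64(44.9)]
  high [335 321  18  26] 77 med [0.5544 0.1777 0.102 ] zmax 0.108 [array([554.6, 177.2]), array([53.4, 13.4]), np.float64(31.8)]
  high [409 334  12  17] 52 med [0.5314 0.0376 0.1357] zmax 0.141 [array([539.4,  37.5]), array([33.9, 21.5]), np.float64(0.
[... 418 characters left out ...]
7, 103.3]), np.float64(0.5)]
  sel/brk tops [406 309  26  21] 146 med [0.6764 0.0681 0.0611] zmax 0.065 [array([679.3,  70.7]), array([47.1, 41. ]), np.float64(21.1)]
  sel/brk tops [367 331  76  59] 1020 med [ 0.5541 -0.0018  0.0804] zmax 0.089 [array([568.4,   5.7]), array([ 80.4, 112.2]), np.float64(1.4)]
  high [323 295  15  25] 102 med [0.5509 0.1707 0.1023] zmax 0.109 [array([557.5, 175.3]), array([56.4, 15.1]), np.float64(30.2)]
  high [368 325  20  23] 84 med [0.5313 0.0325 0.1337] zmax 0.143 [array([535.4,  36.9]), array([31.3, 22.4]), np.float64(20.0)]
  high [414 348  14  12] 57 med [ 0.5735 -0.0248  0.0938] zmax 0.098 [array([574.3, -24. ]), array([23.5, 21.5]), np.float64(68.7)]
```

View pics/top_crop.png

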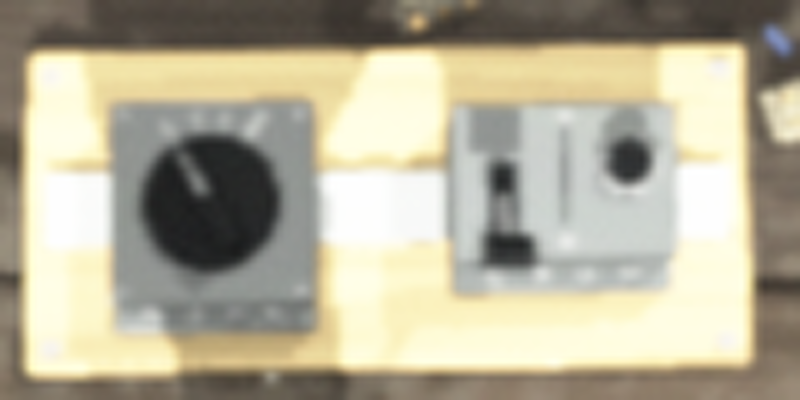

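The selector is at about (0.556, 0.177) and the breaker at about (0.559, 0.007), with yaw near 0.01. The crop shows the dial bar 30° anticlockwise, the lever up with its knob at (508,250), and the button at (628,160). I'll close the gripper, turn it so tool y runs along world y, and travel to above the button.

```bash
python3 -m crank '[{"turn":-0.126},{"turn":-0.126},{"turn":-0.126},{},{}]' 0
python3 -m crank '[{"x":-1.7,"y":-3},{"x":-1.7,"y":-3},{"x":-1.7,"y":-3},{"x":-1.7,"y":-3},{"x":-1.7,"y":-3}]'
python3 -m crank '[{"x":-1.7,"y":-3},{"x":-1.7,"y":-3},{"x":-1.7,"y":-3},{"x":-1.7,"y":-3},{"x":-1.7,"y":-3}]'
python3 -m crank '[{"x":-1.7,"y":-3},{"x":-1.7,"y":-3},{"x":-1.7,"y":-3},{"x":-1.7,"y":-3},{"x":-1.7,"y":-3}]'
python3 -m crank '[{"x":-1.7,"y":-3},{"x":-1.7,"y":-3},{"x":-1.7,"y":-3},{"x":-1.7,"y":-3},{}]'
python3 - <<'E'
from h import *
s=manip.state(); print(s["tool_pos"],s["tool_rot"],s["joint_pos"])
z=np.load("pics/top0.npz"); im,d=z["im"],z["d"]; P=cloud("top",d)
m=(P[...,0]>.35)&(P[...,0]<.5)&(abs(P[...,1])<.12)&(P[...,2]>.03)
p=P[m]
for a in np.arange(.35,.5,.02):
    q=p[(p[:,0]>=a)&(p[:,0]<a+.02)]
    if len(q): print(a.round(2),q[:,2].max().round(3),q[:,1].min().round(3),q[:,1].max().round(3))
k=(P[...,2]>.118)&(P[...,0]>.48)&(P[...,0]<.6)&(P[...,1]<.1)
print(len(P[k]),P[k].min(0),P[k].max(0),P[k].mean(0))
E
```

```text
[0.23085953 0.58018588 0.23016625] [-2.81289470e-04  1.88268891e-01  9.82117063e-01 -9.05050566e-04] [ 1.07299237e+00  5.33125961e-02  1.61416711e+00 -1.34606904e-05
  1.47600841e+00 -1.19004062e-01]
0.35 0.129 -0.06 0.044
0.37 0.13 -0.052 0.041
0.39 0.131 -0.079 0.067
0.41 0.123 -0.042 0.025
0.45 1.358 0.092 0.092
40 [0.52241416 0.02672605 0.12077525] [0.53859292 0.04819933 0.14107628] [0.52902752 0.03766343 0.13580551]schema error: expected keys x, y, z, turn
schema error: expected keys x, y, z, turn
schema error: expected keys x, y, z, turn
schema error: expected keys x, y, z, turn
schema error: expected keys x, y, z, turn
```

Every row needs all four keys, so I'll resend them in full.

```bash
python3 -m crank '[{"x":0,"y":0,"z":0,"turn":-0.126},{"x":0,"y":0,"z":0,"turn":-0.126},{"x":0,"y":0,"z":0,"turn":-0.126},{"x":0,"y":0,"z":0,"turn":0},{"x":0,"y":0,"z":0,"turn":0}]' 0
python3 -m crank '[{"x":-1.7,"y":-3,"z":0,"turn":0},{"x":-1.7,"y":-3,"z":0,"turn":0},{"x":-1.7,"y":-3,"z":0,"turn":0},{"x":-1.7,"y":-3,"z":0,"turn":0},{"x":-1.7,"y":-3,"z":0,"turn":0}]'
python3 -m crank '[{"x":-1.7,"y":-3,"z":0,"turn":0},{"x":-1.7,"y":-3,"z":0,"turn":0},{"x":-1.7,"y":-3,"z":0,"turn":0},{"x":-1.7,"y":-3,"z":0,"turn":0},{"x":-1.7,"y":-3,"z":0,"turn":0}]'
python3 -m crank '[{"x":-1.7,"y":-3,"z":0,"turn":0},{"x":-1.7,"y":-3,"z":0,"turn":0},{"x":-1.7,"y":-3,"z":0,"turn":0},{"x":-1.7,"y":-3,"z":0,"turn":0},{"x":-1.7,"y":-3,"z":0,"turn":0}]'
python3 -m crank '[{"x":-1.7,"y":-3,"z":0,"turn":0},{"x":-1.7,"y":-3,"z":0,"turn":0},{"x":-1.7,"y":-3,"z":0,"turn":0},{"x":-1.7,"y":-3,"z":0,"turn":0},{"x":-1.7,"y":-3,"z":0,"turn":0}]'
python3 -m crank '[{"x":0,"y":0,"z":0,"turn":0},{"x":0,"y":0,"z":0,"turn":0}]'
```

```text
time: 0.6
tool_pos: [0.231, 0.5805, 0.2308]
tool_rot: [-0.0, 0.002, 1.0, -0.0]
contact_force: [-0.8, -0.2, 0.5]
gripper_width: 0.144
grasp_force: 0.0
time: 1.1
tool_pos: [0.3164, 0.4294, 0.2312]
tool_rot: [0.0, 0.001, 1.0, -0.0]
contact_force: [0.8, 0.7, 0.0]
gripper_width: 0.005
grasp_force: 0.0
time: 1.6
tool_pos: [0.4013, 0.2792, 0.2313]
tool_rot: [0.0, 0.001, 1.0, 0.0]
contact_force: [0.2, -0.3, -0.6]
gripper_width: -0.002
grasp_force: 0.0
time: 2.1
tool_pos: [0.4862, 0.1291, 0.2313]
tool_rot: [0.0, 0.002, 1.0, 0.0]
contact_force: [-0.3, 0.7, -0.1]
gripper_width: 0.001
grasp_force: 0.0
time: 2.6
tool_pos: [0.5711, -0.0209, 0.2312]
tool_rot: [0.0, 0.002, 1.0, 0.0]
contact_force: [0.5, -0.6, 0.6]
gripper_width: 0.003
grasp_force: 0.0
time: 2.8
tool_pos: [0.5705, -0.0199, 0.2309]
tool_rot: [-0.0, 0.002, 1.0, 0.0]
contact_force: [-0.5, 0.6, -0.1]
gripper_width: -0.0
grasp_force: 0.0
```

Next I'll centre over the button, come down to just above it, then press in small steps.

```bash
python3 -m crank '[{"x":-0.35,"y":-0.35,"z":3.5,"turn":0},{"x":0,"y":0,"z":3.5,"turn":0},{"x":0,"y":0,"z":3.5,"turn":0},{"x":0,"y":0,"z":2.5,"turn":0},{"x":0,"y":0,"z":0,"turn":0}]'
python3 -m crank '[{"x":0,"y":0,"z":0.2,"turn":0},{"x":0,"y":0,"z":0.2,"turn":0},{"x":0,"y":0,"z":0,"turn":0}]'
python3 -m crank '[{"x":0,"y":0,"z":0.2,"turn":0},{"x":0,"y":0,"z":0,"turn":0}]'
python3 -m crank '[{"x":0,"y":0,"z":0.2,"turn":0},{"x":0,"y":0,"z":0,"turn":0}]'
```

```text
time: 3.3
tool_pos: [0.5702, -0.0212, 0.0966]
tool_rot: [-0.005, 0.0, 1.0, 0.001]
contact_force: [0.4, -0.3, -0.1]
gripper_width: 0.003
grasp_force: 0.0
time: 3.6
tool_pos: [0.5753, -0.023, 0.0993]
tool_rot: [0.002, 0.0, 1.0, -0.0]
contact_force: [-1.2, -0.1, 0.6]
gripper_width: 0.005
grasp_force: 0.0
time: 3.8
tool_pos: [0.5745, -0.0231, 0.0959]
tool_rot: [0.001, 0.0, 1.0, -0.0]
contact_force: [-0.6, 0.6, -0.9]
gripper_width: 0.002
grasp_force: 0.0
time: 4.0
tool_pos: [0.574, -0.0231, 0.0931]
tool_rot: [-0.0, 0.0, 1.0, 0.0]
contact_force: [0.2, 0.3, -0.8]
gripper_width: 0.005
grasp_force: 0.0
```

```bash
python3 -m crank '[{"x":0,"y":0,"z":0.2,"turn":0},{"x":0,"y":0,"z":0,"turn":0}]'
python3 -m crank '[{"x":0,"y":0,"z":0.2,"turn":0},{"x":0,"y":0,"z":0,"turn":0}]'
python3 -m crank '[{"x":0,"y":0,"z":0.15,"turn":0},{"x":0,"y":0,"z":0,"turn":0},{"x":0,"y":0,"z":0,"turn":0}]'
cat > look.py <<'E'
from h import *
im,d=grab("scene"); P=cloud("scene",d)
m=(P[...,0]>.45)&(P[...,0]<.56)&(P[...,1]>.015)&(P[...,1]<.058)&(im.max(2)<75)&(P[...,2]>.06)
p=P[m]; print(len(p)); 
if len(p): print(np.median(p,0),p.min(0),p.max(0))
E
python3 look.py
```

```text
time: 4.2
tool_pos: [0.5741, -0.0231, 0.0913]
tool_rot: [-0.0, 0.0, 1.0, 0.0]
contact_force: [-0.2, -1.1, 1.7]
gripper_width: 0.003
grasp_force: 0.9
time: 4.4
tool_pos: [0.5742, -0.0231, 0.0892]
tool_rot: [0.0, 0.0, 1.0, 0.0]
contact_force: [-0.5, 0.2, 1.7]
gripper_width: -0.001
grasp_force: 0.6
time: 4.7
tool_pos: [0.5743, -0.0231, 0.0881]
tool_rot: [0.0, 0.0, 1.0, -0.0]
contact_force: [-2.2, -0.2, 3.9]
gripper_width: -0.001
grasp_force: 2.0
53
[0.49814504 0.03084034 0.09190286] [0.48571224 0.02114598 0.06370848] [0.55904179 0.04509745 0.1006073 ]
```

The lever has dropped: the knob is now near (0.498, ~0.035, 0.092). I'll retract, open partway, and come down over the knob.

```bash
python3 -m crank '[{"x":0,"y":0,"z":-2,"turn":0},{"x":0,"y":0,"z":-3,"turn":0},{"x":0,"y":0,"z":-3.5,"turn":0},{"x":0,"y":0,"z":0,"turn":0},{"x":0,"y":0,"z":0,"turn":0}]'
python3 -m crank '[{"x":2.6,"y":2,"z":0,"turn":0},{"x":2.6,"y":2,"z":0,"turn":0},{"x":2.6,"y":2,"z":0,"turn":0},{"x":0,"y":0,"z":0,"turn":0},{"x":0,"y":0,"z":0,"turn":0}]' 60
python3 - <<'E'
from h import *
s=manip.state(); print(s["tool_pos"],s["gripper_width"])
im,d=grab("top"); cv2.imwrite("pics/t1.png",cv2.resize(im[185:245,220:310,::-1],(720,480),interpolation=cv2.INTER_CUBIC))
im,d=grab("scene"); cv2.imwrite("pics/s1.png",cv2.resize(im[150:280,200:330,::-1],(600,600),interpolation=cv2.INTER_CUBIC))
E
```

```text
time: 5.25
tool_pos: [0.5747, -0.0232, 0.1734]
tool_rot: [0.001, 0.0, 1.0, -0.0]
contact_force: [-0.8, 0.5, -0.6]
gripper_width: 0.005
grasp_force: 0.0
time: 5.75
tool_pos: [0.4953, 0.0372, 0.1711]
tool_rot: [-0.001, -0.0, 1.0, -0.0]
contact_force: [0.9, 0.1, 0.4]
gripper_width: 0.604
grasp_force: 0.0
[0.49525519 0.03721226 0.17110431] 0.6041652720372673
```

View pics/s1.png

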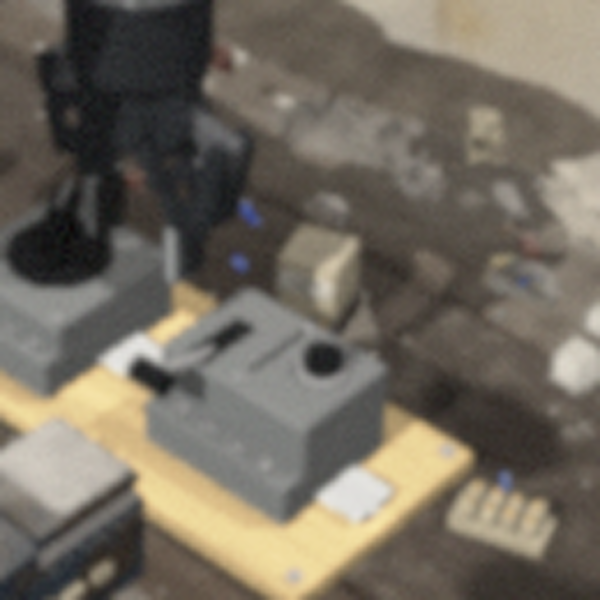

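The lever is down, with its knob at crop (155,376) just in front of the housing, and the open fingers are above it. I'll descend and grip the knob by its end faces.

```bash
python3 -m crank '[{"x":0,"y":0,"z":3,"turn":0},{"x":0,"y":0,"z":3,"turn":0},{"x":0,"y":0,"z":2.5,"turn":0},{"x":0,"y":0,"z":1.5,"turn":0},{"x":0,"y":0,"z":0,"turn":0}]'
python3 -m crank '[{"x":0,"y":0,"z":0,"turn":0},{"x":0,"y":0,"z":0,"turn":0}]'
python3 -m crank '[{"x":0,"y":0,"z":0,"turn":0},{"x":0,"y":0,"z":0,"turn":0},{"x":0,"y":0,"z":0,"turn":0},{"x":0,"y":0,"z":0,"turn":0},{"x":0,"y":0,"z":0,"turn":0}]' 0
```

```text
time: 6.35
tool_pos: [0.4947, 0.0366, 0.0701]
tool_rot: [-0.003, 0.001, 1.0, 0.0]
contact_force: [-0.2, 0.1, -0.2]
gripper_width: 0.601
grasp_force: 0.0
time: 6.55
tool_pos: [0.4977, 0.0367, 0.0745]
tool_rot: [0.001, 0.0, 1.0, -0.0]
contact_force: [0.3, -0.7, 0.4]
gripper_width: 0.604
grasp_force: 0.0
time: 7.05
tool_pos: [0.4969, 0.0351, 0.0744]
tool_rot: [0.001, -0.0, 1.0, -0.002]
contact_force: [-1.4, -7.5, 4.1]
gripper_width: 0.264
grasp_force: 58.7
```

The knob is gripped (about 22 mm opening). I'll swing it along the 65 mm arc, with the deltas taken from the hinge geometry.

```bash
python3 -m crank '[{"x":-0.17,"y":0,"z":-0.55,"turn":0},{"x":-0.22,"y":0,"z":-0.52,"turn":0},{"x":-0.26,"y":0,"z":-0.5,"turn":0},{"x":-0.31,"y":0,"z":-0.48,"turn":0},{"x":0,"y":0,"z":0,"turn":0}]'
python3 -m crank '[{"x":-0.34,"y":0,"z":-0.45,"turn":0},{"x":-0.38,"y":0,"z":-0.42,"turn":0},{"x":-0.42,"y":0,"z":-0.38,"turn":0},{"x":-0.45,"y":0,"z":-0.34,"turn":0},{"x":0,"y":0,"z":0,"turn":0}]'
python3 -m crank '[{"x":-0.48,"y":0,"z":-0.3,"turn":0},{"x":-0.5,"y":0,"z":-0.27,"turn":0},{"x":0,"y":0,"z":0,"turn":0},{"x":0,"y":0,"z":0,"turn":0}]'
```

```text
time: 7.55
tool_pos: [0.5045, 0.035, 0.092]
tool_rot: [-0.002, -0.0, 1.0, -0.002]
contact_force: [1.9, -6.7, -8.8]
gripper_width: 0.261
grasp_force: 59.1
time: 8.05
tool_pos: [0.5202, 0.0351, 0.1079]
tool_rot: [-0.002, 0.001, 1.0, -0.002]
contact_force: [-1.1, -6.5, -5.5]
gripper_width: 0.257
grasp_force: 58.8
time: 8.45
tool_pos: [0.5307, 0.035, 0.1138]
tool_rot: [-0.001, 0.001, 1.0, -0.002]
contact_force: [-0.1, -7.0, -5.9]
gripper_width: 0.235
grasp_force: 58.4
```

```bash
python3 -m crank '[{"x":-0.3,"y":0,"z":-0.12,"turn":0},{"x":-0.3,"y":0,"z":-0.1,"turn":0},{"x":-0.25,"y":0,"z":-0.08,"turn":0},{"x":0,"y":0,"z":0,"turn":0},{"x":0,"y":0,"z":0,"turn":0}]'
python3 - <<'E'
from h import *
im,d=grab("scene"); cv2.imwrite("pics/s2.png",cv2.resize(im[150:280,200:330,::-1],(600,600),interpolation=cv2.INTER_CUBIC))
E
```

```text
time: 8.95
tool_pos: [0.5386, 0.0352, 0.1182]
tool_rot: [-0.002, 0.001, 1.0, -0.002]
contact_force: [-6.4, -6.4, 3.2]
gripper_width: 0.238
grasp_force: 58.1
```

View pics/s2.png

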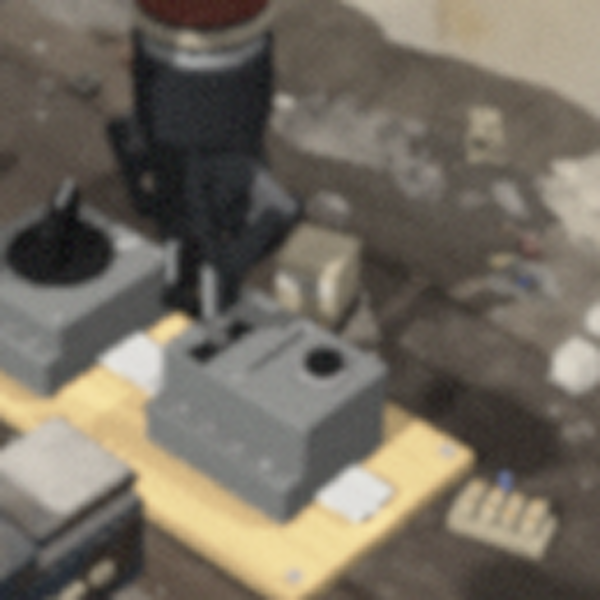

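The lever is up in the gripper at (205,300) and the displacement matches about -0.09 rad, past the latch point. I'll release, lift clear and look.

```bash
python3 -m crank '[{"x":0,"y":0,"z":0,"turn":0},{"x":0,"y":0,"z":0,"turn":0},{"x":0,"y":0,"z":0,"turn":0},{"x":0,"y":0,"z":0,"turn":0}]' 60
python3 -m crank '[{"x":0,"y":0,"z":-1.5,"turn":0},{"x":0,"y":0,"z":-2.5,"turn":0},{"x":0,"y":0,"z":-3,"turn":0},{"x":0,"y":0,"z":0,"turn":0},{"x":0,"y":0,"z":0,"turn":0}]'
python3 - <<'E'
from h import *
im,d=grab("scene"); cv2.imwrite("pics/s3.png",cv2.resize(im[150:280,200:330,::-1],(600,600),interpolation=cv2.INTER_CUBIC))
E
python3 look.py
```

```text
time: 9.4
tool_pos: [0.5402, 0.0371, 0.1182]
tool_rot: [0.0, 0.0, 1.0, 0.0]
contact_force: [-0.1, 1.0, -0.1]
gripper_width: 0.597
grasp_force: 0.0
time: 9.9
tool_pos: [0.5408, 0.037, 0.1898]
tool_rot: [0.002, 0.0, 1.0, -0.0]
contact_force: [-0.1, 0.6, -1.0]
gripper_width: 0.6
grasp_force: 0.0
631
[0.50922729 0.0300163  0.32997871] [0.48935069 0.01502399 0.06135175] [0.55987279 0.05794876 0.41391768]
```

View pics/s3.png

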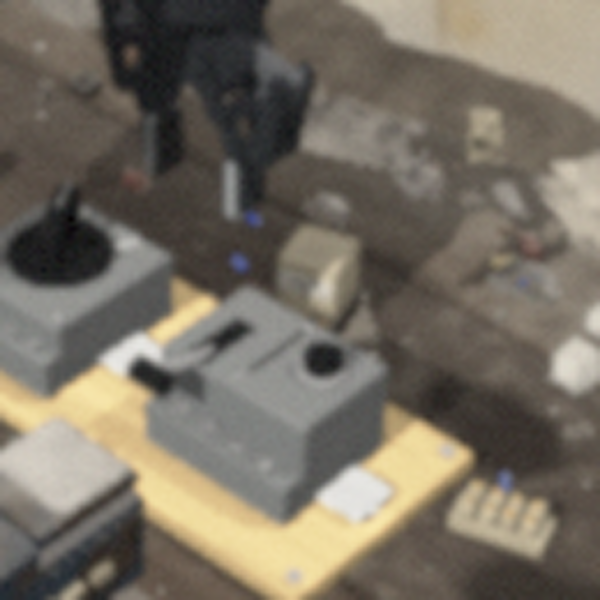

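The lever is down again at (155,376): the knob lagged behind the pads and never latched. I'll grip it deeper and overshoot further, watching the force for the stop.

```bash
python3 -m crank '[{"x":2.2,"y":-0.1,"z":0,"turn":0},{"x":2.2,"y":-0.1,"z":0,"turn":0},{"x":0,"y":0,"z":3,"turn":0},{"x":0,"y":0,"z":3,"turn":0},{"x":0,"y":0,"z":3,"turn":0}]'
python3 -m crank '[{"x":0,"y":0,"z":2,"turn":0},{"x":0,"y":0,"z":1.3,"turn":0},{"x":0,"y":0,"z":0,"turn":0},{"x":0,"y":0,"z":0,"turn":0}]'
python3 -m crank '[{"x":0,"y":0,"z":0,"turn":0},{"x":0,"y":0,"z":0,"turn":0},{"x":0,"y":0,"z":0,"turn":0},{"x":0,"y":0,"z":0,"turn":0},{"x":0,"y":0,"z":0,"turn":0}]' 0
python3 -m crank '[{"x":-0.17,"y":0,"z":-0.55,"turn":0},{"x":-0.22,"y":0,"z":-0.52,"turn":0},{"x":-0.26,"y":0,"z":-0.5,"turn":0},{"x":-0.31,"y":0,"z":-0.48,"turn":0},{"x":0,"y":0,"z":0,"turn":0}]'
python3 -m crank '[{"x":-0.34,"y":0,"z":-0.45,"turn":0},{"x":-0.38,"y":0,"z":-0.42,"turn":0},{"x":-0.42,"y":0,"z":-0.38,"turn":0},{"x":-0.45,"y":0,"z":-0.34,"turn":0},{"x":0,"y":0,"z":0,"turn":0}]'
python3 -m crank '[{"x":-0.48,"y":0,"z":-0.3,"turn":0},{"x":-0.5,"y":0,"z":-0.27,"turn":0},{"x":-0.5,"y":0,"z":-0.22,"turn":0},{"x":-0.4,"y":0,"z":-0.15,"turn":0},{"x":0,"y":0,"z":0,"turn":0}]'
```

```text
time: 10.5
tool_pos: [0.4949, 0.0351, 0.0958]
tool_rot: [-0.001, 0.0, 1.0, 0.0]
contact_force: [0.1, 0.1, 0.2]
gripper_width: 0.594
grasp_force: 0.0
time: 10.9
tool_pos: [0.4961, 0.0349, 0.0651]
tool_rot: [-0.0, 0.0, 1.0, -0.0]
contact_force: [0.4, 0.4, -0.2]
gripper_width: 0.599
grasp_force: 0.0
time: 11.4
tool_pos: [0.4969, 0.0346, 0.0661]
tool_rot: [0.001, 0.0, 1.0, -0.0]
contact_force: [-2.2, -1.5, 5.2]
gripper_width: 0.269
grasp_force: 58.8
time: 11.9
tool_pos: [0.5035, 0.0348, 0.0842]
tool_rot: [-0.003, 0.0, 1.0, -0.0]
contact_force: [-3.9, -3.1, -6.3]
gripper_width: 0.266
grasp_force: 59.0
time: 12.4
tool_pos: [0.5201, 0.0351, 0.1008]
tool_rot: [-0.002, -0.0, 1.0, 0.0]
contact_force: [-5.1, -2.1, -3.5]
gripper_width: 0.265
grasp_force: 58.9
time: 12.9
tool_pos: [0.5415, 0.0348, 0.1123]
tool_rot: [0.001, 0.001, 1.0, 0.0]
contact_force: [-2.2, -3.5, 1.1]
gripper_width: 0.226
grasp_force: 58.1
```

Run:
```python
from h import *
im,d=grab("scene"); u,v=proj("scene",[.535,.035,.12]).astype(int); print(u,v)
a=cv2.resize(im[v-32:v+28,u-40:u+40,::-1],(800,600),interpolation=cv2.INTER_CUBIC)
a=cv2.convertScaleAbs(a,alpha=1.8,beta=10); cv2.imwrite("pics/s4.png",a)
for p in ([.53,.0365,.132],[.557,.0365,.073],[.539,.0365,.135],[.511,.0365,.118]): 
    q=proj("scene",p); print(p,((q-[u-40,v-32])*10).round())
```

```text
242 215
[0.53, 0.0365, 0.132] [383. 293.]
[0.557, 0.0365, 0.073] [455. 421.]
[0.539, 0.0365, 0.135] [407. 269.]
[0.511, 0.0365, 0.118] [331. 370.]
```

View pics/s4.png

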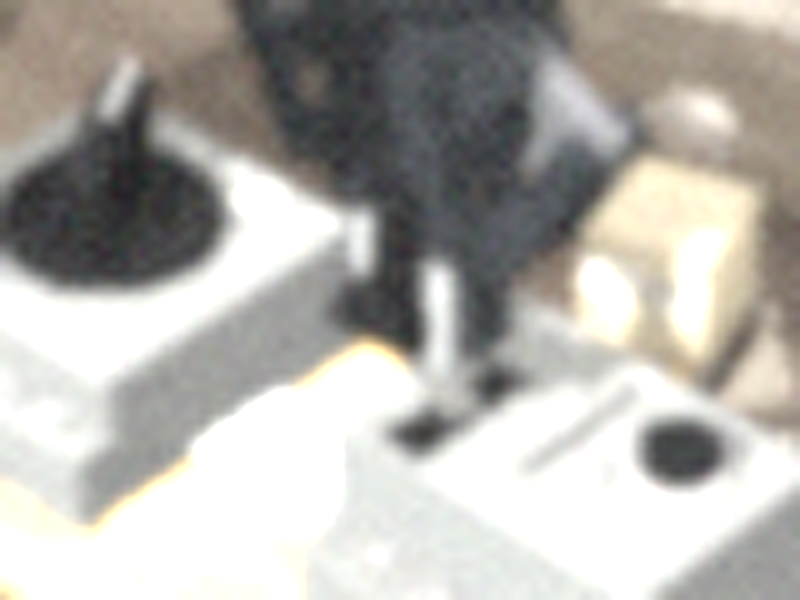

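The knob shows at about (375,315), some 3–5° short of the up position. The pads slid forward along its end faces (low friction), so gripping can't drive it past the latch detent. Instead I'll shut the fingers, place them in front of the knob and push it up and back along the arc.

```bash
python3 -m crank '[{"x":0,"y":0,"z":0,"turn":0},{"x":0,"y":0,"z":0,"turn":0},{"x":0,"y":0,"z":0,"turn":0},{"x":0,"y":0,"z":-3,"turn":0},{"x":0,"y":0,"z":-4,"turn":0}]' 60
python3 -m crank '[{"x":2.6,"y":0,"z":0,"turn":0},{"x":2.6,"y":0,"z":0,"turn":0},{"x":2.6,"y":0,"z":0,"turn":0},{"x":0,"y":0,"z":0,"turn":0},{"x":0,"y":0,"z":0,"turn":0}]' 0
python3 -m crank '[{"x":0,"y":0,"z":3,"turn":0},{"x":0,"y":0,"z":3,"turn":0},{"x":0,"y":0,"z":2.5,"turn":0},{"x":0,"y":0,"z":2.1,"turn":0},{"x":0,"y":0,"z":0,"turn":0}]'
python3 -m crank '[{"x":0,"y":0,"z":0,"turn":0},{"x":0,"y":0,"z":0,"turn":0}]'
python3 look.py
```

```text
time: 13.45
tool_pos: [0.5384, 0.0354, 0.1786]
tool_rot: [-0.003, 0.0, 1.0, 0.001]
contact_force: [0.1, -0.5, 1.3]
gripper_width: 0.601
grasp_force: 0.0
time: 13.95
tool_pos: [0.4625, 0.0352, 0.181]
tool_rot: [0.001, 0.0, 1.0, 0.0]
contact_force: [0.4, 0.0, 0.4]
gripper_width: -0.001
grasp_force: 0.0
time: 14.45
tool_pos: [0.4604, 0.0352, 0.0714]
tool_rot: [-0.003, 0.0, 1.0, 0.0]
contact_force: [-1.4, -0.0, -0.6]
gripper_width: -0.002
grasp_force: 0.0
time: 14.65
tool_pos: [0.4639, 0.0349, 0.0764]
tool_rot: [0.001, 0.0, 1.0, -0.0]
contact_force: [-0.0, 0.8, 0.6]
gripper_width: 0.002
grasp_force: 0.0
346
[0.4665669  0.02871638 0.13096848] [0.45006512 0.01510158 0.06019111] [0.55994794 0.05783527 0.25119202]
```

```bash
python3 -m crank '[{"x":-0.3,"y":0,"z":0,"turn":0},{"x":-0.3,"y":0,"z":0,"turn":0},{"x":-0.3,"y":0,"z":0,"turn":0},{"x":-0.2,"y":0,"z":0,"turn":0},{"x":0,"y":0,"z":0,"turn":0}]'
python3 -m crank '[{"x":-0.1,"y":0,"z":0,"turn":0},{"x":-0.1,"y":0,"z":0,"turn":0},{"x":0,"y":0,"z":0,"turn":0}]'
```

```text
time: 15.2
tool_pos: [0.4736, 0.035, 0.0748]
tool_rot: [0.0, 0.0, 1.0, -0.0]
contact_force: [0.3, -0.5, -0.7]
gripper_width: 0.006
grasp_force: 0.0
time: 15.5
tool_pos: [0.4753, 0.035, 0.0747]
tool_rot: [-0.0, 0.0, 1.0, 0.0]
contact_force: [-0.1, -0.4, -0.5]
gripper_width: -0.001
grasp_force: 0.0
```

```bash
python3 -m crank '[{"x":-0.1,"y":0,"z":0,"turn":0},{"x":-0.1,"y":0,"z":0,"turn":0},{"x":0,"y":0,"z":0,"turn":0}]'
python3 -m crank '[{"x":-0.1,"y":0,"z":0,"turn":0},{"x":-0.1,"y":0,"z":0,"turn":0},{"x":0,"y":0,"z":0,"turn":0}]'
```

```text
time: 15.8
tool_pos: [0.4774, 0.035, 0.0748]
tool_rot: [0.0, 0.0, 1.0, -0.0]
contact_force: [-0.3, 0.4, 0.2]
gripper_width: 0.001
grasp_force: 0.0
time: 16.1
tool_pos: [0.4794, 0.035, 0.0747]
tool_rot: [0.0, 0.0, 1.0, -0.0]
contact_force: [-0.3, -0.4, 0.3]
gripper_width: -0.0
grasp_force: 0.0
```

```bash
python3 -m crank '[{"x":-0.1,"y":0,"z":0,"turn":0},{"x":-0.1,"y":0,"z":0,"turn":0},{"x":0,"y":0,"z":0,"turn":0}]'
python3 -m crank '[{"x":-0.1,"y":0,"z":0,"turn":0},{"x":-0.1,"y":0,"z":0,"turn":0},{"x":0,"y":0,"z":0,"turn":0}]'
python3 - <<'E'
from h import *
im,d=grab("scene"); u,v=proj("scene",[.495,.035,.09]).astype(int)
a=cv2.resize(im[v-32:v+28,u-40:u+40,::-1],(800,600),interpolation=cv2.INTER_CUBIC)
a=cv2.convertScaleAbs(a,alpha=1.8,beta=10); cv2.imwrite("pics/s5.png",a)
print((proj("scene",[.495,.0365,.09])-[u-40,v-32])*10)
E
```

```text
time: 16.4
tool_pos: [0.4814, 0.035, 0.0747]
tool_rot: [0.0, 0.0, 1.0, -0.0]
contact_force: [0.6, -0.6, 0.4]
gripper_width: -0.005
grasp_force: 0.0
time: 16.7
tool_pos: [0.4834, 0.035, 0.0748]
tool_rot: [0.0, 0.0, 1.0, 0.0]
contact_force: [0.2, -1.3, -0.0]
gripper_width: 0.001
grasp_force: 0.0
[397.87078142 322.35620122]
```

View pics/s5.png

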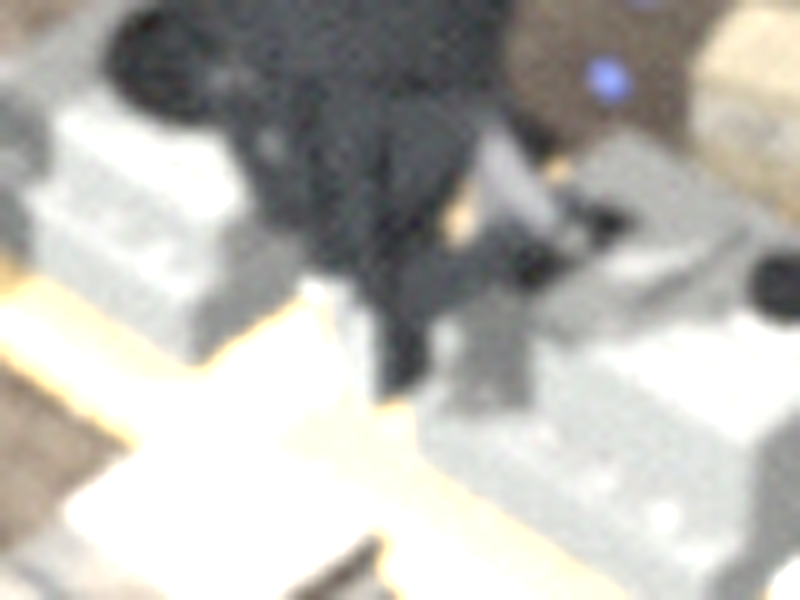

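The slot is dark on both sides of the rod at (570,240), and a rod-like light streak runs up to (490,140). The lever may in fact have latched on the second try. I'll check geometrically.

```bash
python3 -m crank '[{"x":1,"y":0,"z":0,"turn":0},{"x":1,"y":0,"z":0,"turn":0},{"x":0,"y":0,"z":-3,"turn":0},{"x":0,"y":0,"z":-4,"turn":0},{"x":0,"y":0,"z":-4,"turn":0}]'
python3 -m crank '[{"x":3,"y":0,"z":-3,"turn":0},{"x":3,"y":0,"z":-1,"turn":0},{"x":0,"y":0,"z":0,"turn":0},{"x":0,"y":0,"z":0,"turn":0}]'
python3 - <<'E'
from h import *
for n in("scene","top"):
    im,d=grab(n); P=cloud(n,d)
    m=(abs(P[...,0]-.53)<.055)&(abs(P[...,1]-.0365)<.018)&(P[...,2]>.085)&(P[...,2]<.16)
    p=P[m]; print(n,len(p),p.min(0),p.max(0),"top part",P[m&(P[...,2]>.12)].mean(0),(m&(P[...,2]>.12)).sum())
    u,v=proj(n,[.53,.035,.12]).astype(int)
    if n=="scene":
        cv2.imwrite("pics/s6.png",cv2.convertScaleAbs(cv2.resize(im[v-32:v+28,u-40:u+40,::-1],(800,600),interpolation=cv2.INTER_CUBIC),alpha=1.5))
E
```

```text
time: 17.25
tool_pos: [0.4616, 0.0351, 0.185]
tool_rot: [-0.001, 0.0, 1.0, 0.0]
contact_force: [1.1, -0.4, -0.0]
gripper_width: 0.0
grasp_force: 0.0
time: 17.65
tool_pos: [0.4027, 0.0351, 0.2247]
tool_rot: [0.001, 0.0, 1.0, -0.0]
contact_force: [0.1, 0.0, -0.2]
gripper_width: -0.002
grasp_force: 0.0
scene 90 [0.52128785 0.02355422 0.08525106] [0.58123652 0.04801963 0.14215981] top part [0.52806805 0.03288153 0.13600924] 60
top 57 [0.5223231  0.02669856 0.08503402] [0.5755919  0.05265578 0.14288156] top part [0.52877142 0.03749133 0.13624416] 41
```

View pics/s6.png

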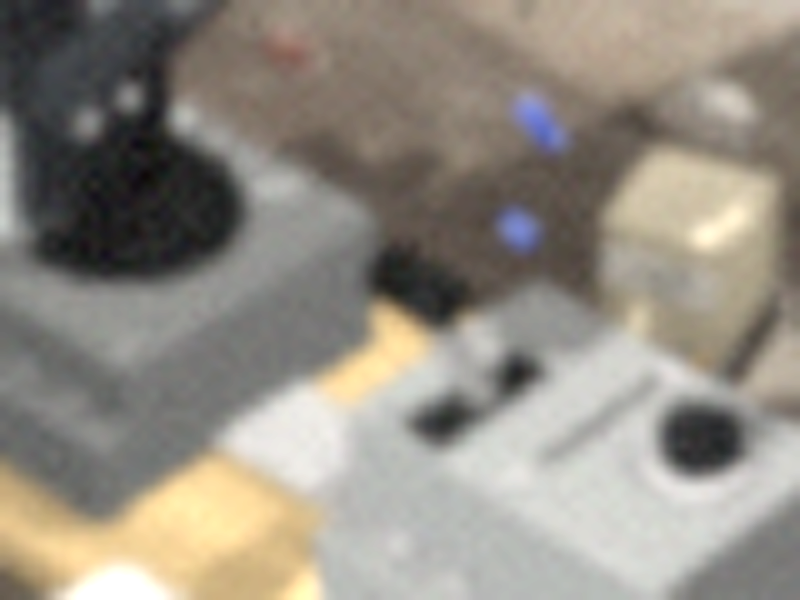

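The lever is up on its own: knob at (0.529, 0.037, 0.136), the same as at the start. So it latched on the second try. Now the dial: I'll go above it, align with the bar (30° anticlockwise), open, and descend.

```bash
python3 -m crank '[{"x":-2.55,"y":2.36,"z":0,"turn":0},{"x":-2.55,"y":2.36,"z":0,"turn":0},{"x":-2.55,"y":2.36,"z":0,"turn":0},{"x":-2.55,"y":2.36,"z":0,"turn":0},{"x":-2.55,"y":2.36,"z":0,"turn":0}]' 60
python3 -m crank '[{"x":-2.55,"y":2.36,"z":0,"turn":0},{"x":0,"y":0,"z":0,"turn":-0.133},{"x":0,"y":0,"z":0,"turn":-0.133},{"x":0,"y":0,"z":0,"turn":-0.133},{"x":0,"y":0,"z":0,"turn":-0.133}]'
python3 -m crank '[{"x":0,"y":0,"z":3,"turn":0},{"x":0,"y":0,"z":3,"turn":0},{"x":0,"y":0,"z":3,"turn":0},{"x":0,"y":0,"z":0,"turn":0},{"x":0,"y":0,"z":0,"turn":0}]'
python3 - <<'E'
from h import *
s=manip.state(); p=s["tool_pos"]; w,x,y,z=s["tool_rot"]; print(p,s["tool_rot"])
X=np.array([1-2*(y*y+z*z),2*(x*y+w*z)]);Y=np.array([2*(x*y-w*z),1-2*(x*x+z*z)])
print(np.degrees(np.arctan2(Y[1],Y[0])))
e=np.array([.556,.1765])-p[:2]; print("go cm x,y",100*X@e,100*Y@e,"z",100*(p[2]-.079))
E
```

```text
time: 18.25
tool_pos: [0.5318, 0.1541, 0.2225]
tool_rot: [-0.002, 0.0, 1.0, -0.0]
contact_force: [-0.8, -0.6, 0.5]
gripper_width: 0.6
grasp_force: 0.0
time: 18.75
tool_pos: [0.5564, 0.1766, 0.2222]
tool_rot: [-0.002, -0.265, 0.964, 0.0]
contact_force: [-0.6, 0.1, 0.1]
gripper_width: 0.6
grasp_force: 0.0
time: 19.25
tool_pos: [0.5559, 0.1764, 0.1332]
tool_rot: [-0.002, -0.262, 0.965, 0.0]
contact_force: [0.6, -0.1, -0.2]
gripper_width: 0.599
grasp_force: 0.0
[0.55590639 0.17643594 0.13322862] [-1.67011743e-03 -2.62490793e-01  9.64933041e-01  1.42424875e-04]
120.4357568928846
go cm x,y -0.01131560780695681 0.0007813548838667883 z 5.422861847117806
```

```bash
python3 -m crank '[{"x":0,"y":0,"z":2,"turn":0},{"x":0,"y":0,"z":2,"turn":0},{"x":0,"y":0,"z":1.3,"turn":0},{"x":0,"y":0,"z":0,"turn":0},{"x":0,"y":0,"z":0,"turn":0}]'
python3 -m crank '[{"x":0,"y":0,"z":0,"turn":0},{"x":0,"y":0,"z":0,"turn":0},{"x":0,"y":0,"z":0,"turn":0},{"x":0,"y":0,"z":0,"turn":0},{"x":0,"y":0,"z":0,"turn":0}]' 0
python3 -m crank '[{"x":0,"y":0,"z":0,"turn":0},{"x":0,"y":0,"z":0,"turn":0}]'
```

```text
time: 19.75
tool_pos: [0.5572, 0.1767, 0.0828]
tool_rot: [0.001, -0.263, 0.965, -0.0]
contact_force: [0.3, -0.6, 0.8]
gripper_width: 0.601
grasp_force: 0.0
time: 20.25
tool_pos: [0.5574, 0.1762, 0.0831]
tool_rot: [0.001, -0.263, 0.965, -0.001]
contact_force: [-0.0, -2.9, 5.6]
gripper_width: 0.15
grasp_force: 61.3
time: 20.45
tool_pos: [0.5574, 0.1762, 0.0831]
tool_rot: [0.001, -0.262, 0.965, -0.001]
contact_force: [0.1, -2.9, 6.4]
gripper_width: 0.142
grasp_force: 61.3
```

The bar is gripped (~12 mm). I'll turn clockwise in two steps and check the yaw.

```bash
python3 -m crank '[{"x":0,"y":0,"z":0,"turn":0.13},{"x":0,"y":0,"z":0,"turn":0.13},{"x":0,"y":0,"z":0,"turn":0.13},{"x":0,"y":0,"z":0,"turn":0.13},{"x":0,"y":0,"z":0,"turn":0}]'
python3 -m crank '[{"x":0,"y":0,"z":0,"turn":0.13},{"x":0,"y":0,"z":0,"turn":0.13},{"x":0,"y":0,"z":0,"turn":0.13},{"x":0,"y":0,"z":0,"turn":0.13},{"x":0,"y":0,"z":0,"turn":0.04}]'
python3 -m crank '[{"x":0,"y":0,"z":0,"turn":0},{"x":0,"y":0,"z":0,"turn":0},{"x":0,"y":0,"z":0,"turn":0}]'
python3 - <<'E'
from h import *
s=manip.state(); w,x,y,z=s["tool_rot"]
print(np.degrees(np.arctan2(1-2*(x*x+z*z),2*(x*y-w*z))), s["ft_torque"])
for n in("scene","top"):
    im,d=grab(n); P=cloud(n,d)
    m=(abs(P[...,0]-.556)<.04)&(abs(P[...,1]-.1765)<.04)&(P[...,2]>.088)&(P[...,2]<.112)
    p=P[m]; print(n,len(p),cv2.minAreaRect(p[:,:2].astype(np.float32)*1000) if len(p)>5 else "")
    u,v=proj(n,[.53,.12,.1]).astype(int)
    np.save("pics/c_%s.npy"%n,im[v-36:v+36,u-48:u+48])
a=np.vstack([cv2.resize(np.load("pics/c_%s.npy"%n)[...,::-1],(400,300),interpolation=cv2.INTER_CUBIC) for n in("scene","top")])
cv2.imwrite("pics/end.png",a)
E
```

```text
time: 20.95
tool_pos: [0.5576, 0.1757, 0.0831]
tool_rot: [0.001, -0.005, 1.0, -0.001]
contact_force: [-0.2, -4.5, 5.7]
gripper_width: 0.149
grasp_force: 61.3
time: 21.45
tool_pos: [0.5574, 0.1752, 0.0831]
tool_rot: [0.001, 0.272, 0.962, -0.001]
contact_force: [-0.5, -6.5, 7.3]
gripper_width: 0.149
grasp_force: 61.4
time: 21.75
tool_pos: [0.5574, 0.1752, 0.0831]
tool_rot: [0.001, 0.271, 0.963, -0.001]
contact_force: [0.5, -6.3, 5.9]
gripper_width: 0.147
grasp_force: 61.4
58.568162403665724 [-0.98640045  0.1205526   0.10480865]
scene 132 ((552.41455078125, 170.4432373046875), (30.462141036987305, 53.56968307495117), 52.24912643432617)
top 0
```

View pics/end.png

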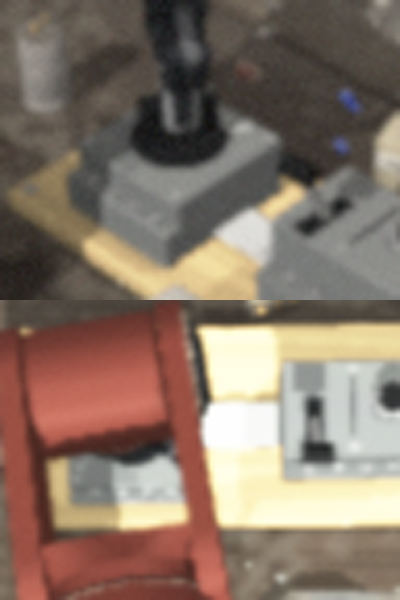

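In the end picture the lever is still up (top view, knob at (318,452)) and the capacitor is untouched. The tool has turned 1.08 rad, and its torque of 0.10 N m is close to the spring's 0.08 at the third click. I'll add a small margin and hand in.

```bash
python3 -m crank '[{"x":0,"y":0,"z":0,"turn":0.02},{"x":0,"y":0,"z":0,"turn":0},{"x":0,"y":0,"z":0,"turn":0},{"x":0,"y":0,"z":0,"turn":0}]'
python3 -c 'from plant import manip; print(manip.job_done())'
```

```text
time: 22.25
tool_pos: [0.5574, 0.1751, 0.0831]
tool_rot: [0.001, 0.28, 0.96, -0.001]
contact_force: [-0.2, -6.7, 7.1]
gripper_width: 0.15
grasp_force: 61.4
the job is handed in; nothing more can be done
None
```

I handed the job in at 22 s: breaker tripped, lever latched up again (on the second try; the first didn't latch and it dropped), and dial held at the third click by the gripper (about 1.10 rad, judged from the tool's turn).

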